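Shift a locked sample carriage up to the reading head

ROBOT

A 6-joint arm with a two-finger parallel gripper is mounted at the origin on a cart in front of the work surface, level with it; the furniture and walls round the work are solid. World frame = base frame: x ahead of the robot, y to its left, z up, the work surface at z = 0. Lengths are in m, angles in rad, forces in N, time in s.
With the tool pointing down it reaches from about 0.325 to 0.85 m from the base axis. Payload 15.5 kg.
Tool frame: the origin (TCP) lies on the centre line of the jaws, within the pads' length; the fingertips stand 25 mm ahead of it and the grasp point (between the pads) lies 6 mm ahead of it; z points along the fingers, y is the line along which they close (so a half turn about z gives the same grasp; the last joint's range is limited). The gripper opens to 91 mm and grips with 3 to 60 N. Pads are 32 mm wide; open, the fingers measure 118 mm over their backs; the gripper's body (76 mm by 178 mm) begins 60 mm behind the grasp point.
Start: joints at [1.075, 0.494, 1.345, -0, 1.302, -0.096], TCP at [0.244, 0.575, 0.239] pointing down, gripper open.
Joint ranges: [-2.91, 2.91], [-0.82, 2.16], [0.22, 2.67], [-1.22, 4.37], [0.12, 2.79], [-3.08, 3.08]. Speed limits (rad/s): [1.89, 1.89, 2.57, 3.01, 3.01, 3.01].

INTERFACE

Orientations are given as a rotation vector (axis times angle).
In Python, from bench import ctrl, optics gives the robot as it stands. The module is installed in compiled form; this text tells all that it offers. Calls block until the motion is done:
- ctrl.reach(position, orientation): joint-space move of the TCP to a pose.
- ctrl.servo_line(position, max_speed=0.15, rot=None, max_force=None): straight line of the TCP; rot=None keeps the orientation; max_speed is the mean speed in m/s. With max_force (N) it stops when the force on the tool has changed by that much, and returns True; else False.
- ctrl.goto_joints(angles): joint-space move.
- ctrl.gripper_open() and ctrl.close(): open the fingers fully, or close them until they stop; the grip force is fixed at half the most.
- ctrl.wait(seconds).
- ctrl.inverse_kinematics(position, orientation): joint angles nearest the present ones, or None.
- optics.camera(name): name is "scene" or "side" or "wrist"; returns (picture, depth): 480x640x3 uint8, red, green, blue; 480x640 float32, m along the optical axis (not along the pixel's ray), 0 where there is no reading.
- optics.camera_info(name): a dict with "mtx" (3x3 intrinsics, pixels), "rvec" (rotation vector, rad) and "tvec" (3), from world to camera coordinates, as OpenCV has them. Camera axes: x right, y down, z forward; pixel columns grow to the right and rows downward; lengths in m; the calibration is good to about 2 mm. A picture is of the moment at which its call begins: read the wrist's pose just before it. camera_info takes no time and is no camera call; for the wrist camera it gives the pose at the moment of the call.
A pose or a line that the arm cannot do raises ctrl.PlanningError and nothing moves.
- ctrl.job_done(): hands the job in; it is judged then, once.
Trained networks look in the newest picture that a camera, given by its name, has taken for a name from the list of things; names that differ only in an ending like _2 or _b are one class to them, and where a whole thing is asked for, a point or a joint stands for the part that bears it (a point fixed in the world has none). Each returns a list of dicts, best first, with "conf" (0 to 1); they miss things now and then, are a little off and sometimes report something else, mostly with a low value. They report only what shows in the picture. A call takes as long as a camera call.
- optics.look_for(camera, label): "centre" ([x, y, z] in m, in world coordinates, good to about 4 mm: the middle of the surface that is visible of it).
- optics.place_of(camera, label): "centre" ([x, y, z] in m, in world coordinates, good to about 4 mm: a listed point, or the origin of a listed thing).
Readings, each from a call of its own:
- ctrl.get_t(): time.
- ctrl.get_q(): joint angles.
- ctrl.get_qd(): joint speeds.
- ctrl.get_joint_torque(): joint torques, N m.
- ctrl.get_position(): TCP position.
- ctrl.get_orientation(): TCP orientation.
- ctrl.get_wrist_force(): force on the tool from outside, world axes, zero at the start.
- ctrl.get_torque(): the same for the moment, N m.
- ctrl.get_width(): finger opening in m.
- ctrl.get_gripper_force(): force on a finger pad.
Only numpy, scipy, OpenCV 4.12 (cv2) and the standard library are available. Lean on these libraries where they do the work, as an engineer would, in place of code of your own. Each camera call takes 0.05 s, during which the arm holds its last target. There are 200 camera calls.

TASK

Bring the sample up to the reading head: press the red lock button on the blue carriage and keep it held down while you push the carriage along its rail until it is fully home against the head's end stop, then let go of the button so that the carriage locks there, and move clear. Do not let the button up on the way. Do not touch the blue-capped vial that rides on it (it must stay standing in its nest), and leave everything else on the counter where it stands.

Things in the scene. Friction and masses are not known exactly. Their poses are not given: they have to be found in the camera images.
- rail: Fixed straight aluminium rail on a grey base plate 315 x 70 mm, lying on the worktop. Origin: on the underside, on the middle line, 135 mm from the end at which the carriage starts. Its x axis runs along the rail and points from the carriage's start toward the reading head (the sliding direction), z up.
- carriage (a joint): Travel of the blue carriage (110 mm long along the rail, 62 mm wide, deck 36 mm above the worktop) along the rail's x axis, in m, growing toward the reading head. A run starts at 0; the end stop comes 85 to 140 mm further on, differently in each run. Unlocked it slides with about 1.5 N of friction. Locked it is held rigidly, with about 0.5 mm of play.
- lock (a joint): How far the round red lock button is pressed down, in m: 0 when up, 0.006 at the bottom. Lock bars under the rail hold the carriage until the button is more than 2.5 mm down; let up on the way, the button springs up and the next bar (one every 10 mm over the first 80 mm) stops the carriage. At the end stop, with a gap under 3 mm, the let-up button rises fully and a catch holds the carriage. Spring: about 2.2 N to start moving, 4.6 N at the bottom.
- button_top (a point): Centre of the top face of the red button (27 mm diameter), 50 mm above the worktop when up; it rides on the carriage, at the end away from the reading head, and moves with the button.
- push_face (a point): Point on the upright steel plate that stands across the carriage between button and vial (50 mm wide, 8 mm thick, from the deck up to 67 mm above the worktop): on its flat face toward the button, on the middle line, 60 mm above the worktop. The face looks along the rail's -x and is 24 mm from the button's centre; fingertips that press the button can push against it.
- nose (a point): Middle of the front end face of the carriage, 31 mm above the worktop. It meets stop_face at the end of the travel.
- stop_face (a point): Middle of the rubber bumper that is the end stop, 31 mm above the worktop, on the fixed white and grey reading head (about 60 mm long, 66 mm wide, 95 mm high) clamped on the rail. Its place along the rail differs from run to run.
- nest (a point): Centre of the floor of the black ring-shaped nest on the carriage (ring 37 mm outside, 31 mm inside, 14 mm high), 38 mm above the worktop, 62 mm ahead of the button.
- sample_vial: Loose glass vial with a blue cap, 27 mm diameter, 58 mm high, standing in the nest on the carriage. Origin: centre of its underside, z up. Not to be touched.
- white_vial_a: Bystander: loose vial with a white cap, 27 mm diameter, 58 mm high, standing beside the rail. Origin: centre of its underside.
- white_vial_b: Bystander: loose vial with a white cap, 27 mm diameter, 58 mm high, standing on the other side of the rail. Origin: centre of its underside.
- stopper: Bystander: loose red-brown rubber stopper, 35 mm diameter, 26 mm high. Origin: centre of its underside.
- bulb: Bystander: loose red rubber pipette bulb, 54 mm diameter, 80 mm high. Origin: centre of its underside.
- marker: Bystander: loose black and white marker pen, 135 mm long, 17 mm thick, lying flat. Origin: under its middle.
- small_beaker: Bystander: loose small glass beaker, about 60 mm wide and 61 mm high. Origin: centre of its underside.

How it is judged:
By the outcome, as a careful person would: the job done as asked, in the order asked, and still so for the second after the job is handed in, with the robot touching nothing.
It also fails if it takes over 42 s, if anything falls off the work surface, if the arm or the gripper's body presses on something with over 40 N, if the wrist force passes 120 N, or if a joint passes its speed limit or range.

## Working session

There is one attempt and no reset: what is moved stays moved. The work goes in short steps, each a Python script; the robot and the scene stay as the last script left them, time stands still between calls to the robot, and variables do not carry over. Pictures are saved under pics/ and viewed, at most 10 in all, crops included, and the job is handed in when it is done.

```bash
mkdir -p pics; python3 - <<'E'
from bench import ctrl, optics
import cv2, numpy as np
for c in ["scene","side","wrist"]:
    p,d=optics.camera(c); cv2.imwrite(f"pics/{c}0.png",p[:,:,::-1])
    for l in ["button_top","push_face","nose","stop_face","nest","rail","sample_vial","white_vial_a","bulb","stopper","marker","small_beaker"]:
        print(c,l,[(np.round(r["centre"],3).tolist(),round(r["conf"],2)) for r in optics.place_of(c,l)[:3]])
print(ctrl.get_t(),ctrl.get_orientation(),ctrl.get_position())
E
```

```text
scene button_top [([0.458, 0.284, 0.052], 0.42)]
scene push_face [([0.486, 0.306, 0.064], 0.64)]
scene nose [([0.587, 0.296, 0.0], 0.73), ([0.522, 0.349, 0.032], 0.65)]
scene stop_face [([0.612, 0.435, 0.03], 0.95)]
scene nest [([0.506, 0.328, 0.036], 0.68), ([0.54, 0.364, -0.003], 0.46)]
scene rail [([0.481, 0.302, 0.067], 0.55)]
scene sample_vial [([0.502, 0.327, 0.04], 0.67)]
scene white_vial_a [([0.507, 0.444, -0.003], 0.75), ([0.589, 0.297, 0.0], 0.67)]
scene bulb [([0.78, 0.254, -0.001], 0.6)]
scene stopper [([0.67, 0.354, -0.002], 0.55)]
scene marker [([0.428, 0.059, 0.001], 0.8)]
scene small_beaker [([0.5, 0.564, 0.004], 0.69)]
side button_top [([0.785, 0.252, -0.002], 0.68), ([0.461, 0.286, 0.053], 0.64)]
side push_face [([0.477, 0.304, 0.059], 0.61), ([0.497, 0.563, 0.001], 0.27)]
side nose [([0.521, 0.347, 0.028], 0.72)]
side stop_face [([0.614, 0.435, 0.033], 0.76), ([0.674, 0.354, -0.001], 0.24)]
side nest [([0.504, 0.329, 0.036], 0.63)]
side rail [([0.541, 0.367, -0.004], 0.61)]
side sample_vial [([0.501, 0.328, 0.042], 0.7)]
side white_vial_a [([0.503, 0.448, -0.002], 0.87), ([0.589, 0.294, 0.001], 0.63)]
side bulb [([0.784, 0.252, -0.002], 0.64)]
side stopper [([0.669, 0.352, 0.002], 0.74)]
side marker [([0.426, 0.062, 0.003], 0.81)]
side small_beaker [([0.499, 0.562, 0.0], 0.78), ([0.67, 0.357, -0.004], 0.64)]
wrist button_top []
wrist push_face []
wrist nose []
wrist stop_face []
wrist nest []
wrist rail []
wrist sample_vial []
wrist white_vial_a []
wrist bulb []
wrist stopper []
wrist marker []
wrist small_beaker [([0.497, 0.56, 0.004], 0.63)]
1.95 [ 6.25298205e-01  3.07871733e+00 -4.52633188e-05] [0.24387155 0.57546107 0.23891023]
```

View pics/scene0.png

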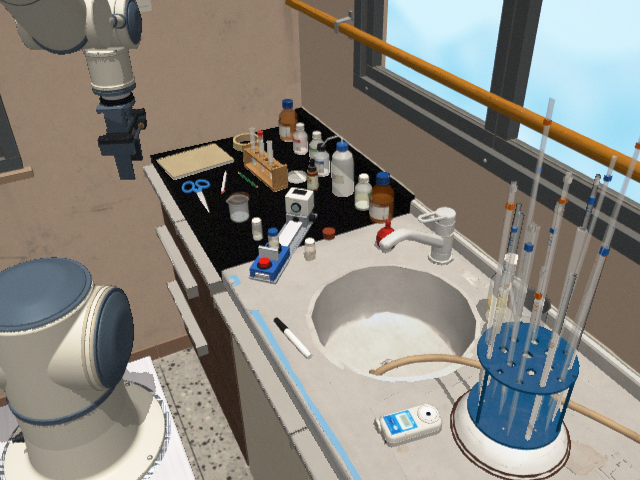

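View pics/side0.png

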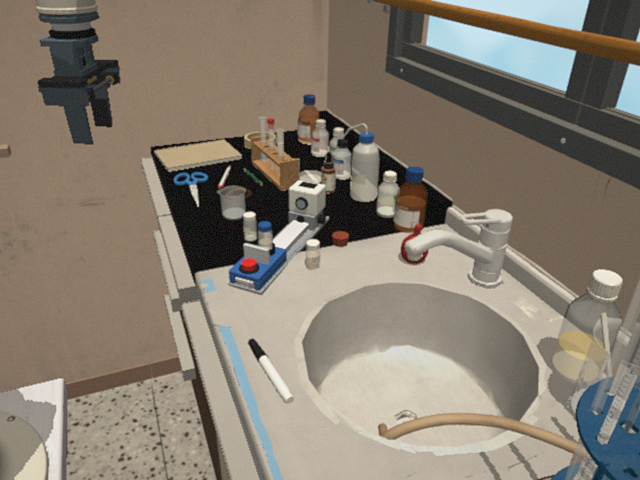

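The carriage is at about (265,262) in the scene view and (255,265) in the side view. The head is behind it, at (300,203) and (307,205), and the rail runs at about 44° in the world. The two views agree to within about 5 mm, and the measured heights match the given ones. Next I close the gripper and look from above with the wrist camera.

```bash
cat > h.py <<'E'
from bench import ctrl, optics
import cv2, numpy as np
from scipy.spatial.transform import Rotation as R
def rot(u, s=1):
    x=s*np.array([u[0],u[1],0]); x/=np.linalg.norm(x); z=np.array([0,0,-1.])
    return R.from_matrix(np.c_[x,np.cross(z,x),z]).as_rotvec()
def look(names, cams):
    for c in cams:
        for l in names: print(c,l,[(np.round(r["centre"],4).tolist(),round(r["conf"],2)) for r in optics.place_of(c,l)[:2]])
E
python3 - <<'E'
from h import *
u=np.array([.717,.697]); b=np.array([.459,.285])
p=np.r_[b-0.02*u,0.26]
qs=[(s,ctrl.inverse_kinematics(p,rot(u,s))) for s in (1,-1)]
qe=[(s,ctrl.inverse_kinematics(np.r_[b+.14*u,0.07],rot(u,s))) for s in (1,-1)]
print(qs,qe)
ok=[q for q in qs if q[1] is not None]
s=min(ok,key=lambda k:abs(k[1][5]))[0]; print(s)
ctrl.close(); ctrl.reach(p,rot(u,s))
pic,d=optics.camera("wrist"); cv2.imwrite("pics/w1.png",pic[:,:,::-1])
look(["button_top","push_face","nose","stop_face","nest","sample_vial"],["wrist"])
print(ctrl.get_t(),ctrl.get_position(),ctrl.get_width(),ctrl.get_wrist_force())
E
```

```text
[(1, array([ 4.32742302e-01,  3.25238593e-01,  1.57049697e+00, -4.44089210e-16,
        1.24585709e+00,  1.23228379e+00])), (-1, array([ 4.32742302e-01,  3.25238593e-01,  1.57049697e+00, -4.44089210e-16,
        1.24585709e+00, -1.90930886e+00]))] [(1, array([ 5.11804406e-01,  7.45151162e-01,  1.36126896e+00, -4.44089210e-16,
        1.03517253e+00,  1.31134590e+00])), (-1, array([ 5.11804406e-01,  7.45151162e-01,  1.36126896e+00, -4.44089210e-16,
        1.03517253e+00, -1.83024676e+00]))]
1
wrist button_top [([0.4593, 0.2873, 0.0517], 0.93)]
wrist push_face [([0.4743, 0.301, 0.0616], 0.9)]
wrist nose [([0.526, 0.3458, 0.0287], 0.59)]
wrist stop_face []
wrist nest []
wrist sample_vial [([0.5052, 0.3298, 0.0367], 0.65)]
5.0333 [0.44450337 0.27142111 0.25995951] 5.8850893263927826e-05 [-0.17264387 -0.24045413  0.52210718]
```

View pics/w1.png

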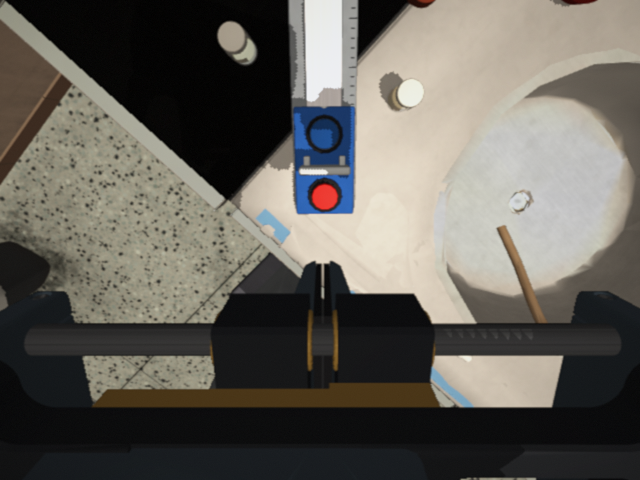

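The wrist view shows the rail vertical along column 324, so the heading is right to well under 1°. The red button is at (324,196), the plate at row 171 and the vial cap at (324,134). Next I pin down the button position and the heading, then press.

```bash
cat > press.py <<'E'
from h import *
u=np.array([.717,.697]); u/=np.linalg.norm(u)
ci=optics.camera_info("wrist"); pic,d=optics.camera("wrist")
M=cv2.Rodrigues(np.array(ci["rvec"],float))[0]; t=np.array(ci["tvec"],float).ravel(); K=np.array(ci["mtx"])
def onplane(px,z):
    r=M.T@np.linalg.inv(K)@np.r_[px,1]; c=-M.T@t; return c+r*(z-c[2])/r[2]
def fromdepth(x,y):
    return M.T@(np.linalg.inv(K)@np.array([x,y,1])*d[y,x]-t)
m=(pic[:,:,0]>150)&(pic[:,:,1]<80)&(pic[:,:,2]<80); m[:150]=0; m[:,:290]=0; m[:,360:]=0; m[225:]=0
ys,xs=np.nonzero(m); px=np.array([xs.mean(),ys.mean()]); B=onplane(px,.050)
print("button",px,B,fromdepth(*px.round().astype(int)))
# carriage deck left/right edges (blue) at two rows
bl=(pic[:,:,2]>120)&(pic[:,:,0]<80)
mids=[]
for row in (112,208):
    x=np.nonzero(bl[row,280:370])[0]+280; P=[onplane([e,row],.036)[:2] for e in (x.min(),x.max())]
    print(row,x.min(),x.max(),np.linalg.norm(P[1]-P[0])); mids.append(sum(P)/2)
v=mids[0]-mids[1]; print("dir",v/np.linalg.norm(v),u, "plate top",onplane([324,172],.067))
n=np.array([-u[1],u[0]]); print("lateral of button from tool:",(B[:2]-ctrl.get_position()[:2])@n,"mids",[(q-B[:2])@n for q in mids])
E
python3 press.py
```

```text
button [324.12450593 196.2826087 ] [0.45958755 0.28408673 0.05      ] [0.45978711 0.28446257 0.05068435]
112 350 353 0.0030059798386425796
208 297 352 0.05946483269493641
dir [0.8762974  0.48177055] [0.71703657 0.69703555] plate top [0.47831223 0.30256986 0.067     ]
lateral of button from tool: -0.0013098048746031585 mids [np.float64(-0.027357697163162532), np.float64(-0.0004579976805737518)]
```

```bash
python3 - <<'E'
from h import *
u=np.array([.717,.697]); u/=np.linalg.norm(u); B=np.array([.4596,.2843]); a=B+.002*u
ctrl.reach(np.r_[a,.12],rot(u)); ctrl.servo_line(np.r_[a,.082],.06)
f0=np.array(ctrl.get_wrist_force())
hit=ctrl.servo_line(np.r_[a,.0660],.012,max_force=9)
print("press",hit,ctrl.get_position(),np.array(ctrl.get_wrist_force())-f0,ctrl.get_t())
p,d=optics.camera("wrist"); cv2.imwrite("pics/w2.png",p[:,:,::-1])
p,d=optics.camera("side"); cv2.imwrite("pics/s2.png",cv2.resize(p[180:330,180:380,::-1],None,fx=4,fy=4,interpolation=cv2.INTER_CUBIC))
E
```

```text
press True [0.46123304 0.2858726  0.06919012] [-0.49529846  0.85584162  8.36643454] 7.5
```

View pics/s2.png

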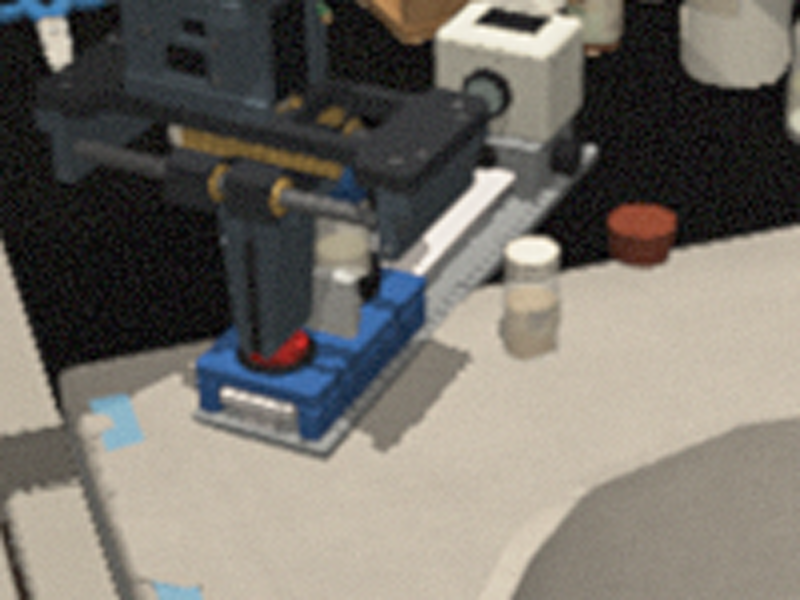

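The fingertips are on the button at (275,350) in the crop. The plate is just ahead of them, the body is clear of the vial, and the tips stopped at z = 44 mm, so the button is at the bottom. Next I push.

```bash
python3 - <<'E'
from h import *
u=np.array([.717,.697]); u/=np.linalg.norm(u); p=np.array(ctrl.get_position()); s=p.copy()
f0=np.array(ctrl.get_wrist_force())
hit=ctrl.servo_line(p+np.r_[.150*u,0],.04,max_force=10)
q=np.array(ctrl.get_position()); print("push",hit,(q-s)[:2]@u,q,np.array(ctrl.get_wrist_force())-f0,ctrl.get_wrist_force(),ctrl.get_t())
p,d=optics.camera("side"); cv2.imwrite("pics/s3.png",cv2.resize(p[150:300,200:400,::-1],None,fx=4,fy=4,interpolation=cv2.INTER_CUBIC))
look(["nose","stop_face","push_face","sample_vial"],["scene","side"])
E
```

```text
push True 0.13005137314346332 [0.55428308 0.37671976 0.06913412] [-0.11326716 -3.66136313 -0.2613008 ] [-1.52241697 -2.60792669  9.65813375] 10.4417
scene nose [([0.5868, 0.2965, 0.0], 0.73), ([0.5217, 0.3493, 0.0318], 0.65)]
scene stop_face [([0.6115, 0.4347, 0.0301], 0.95)]
scene push_face [([0.4856, 0.3055, 0.0641], 0.64)]
scene sample_vial [([0.5016, 0.3274, 0.0397], 0.67)]
side nose [([0.6129, 0.4312, 0.0299], 0.59), ([0.5918, 0.4141, 0.0404], 0.31)]
side stop_face [([0.6116, 0.4362, 0.0316], 0.77), ([0.5924, 0.4151, 0.0341], 0.25)]
side push_face [([0.5632, 0.3929, 0.0615], 0.69), ([0.6132, 0.4353, 0.0355], 0.51)]
side sample_vial [([0.591, 0.4146, 0.039], 0.44)]
```

View pics/s3.png

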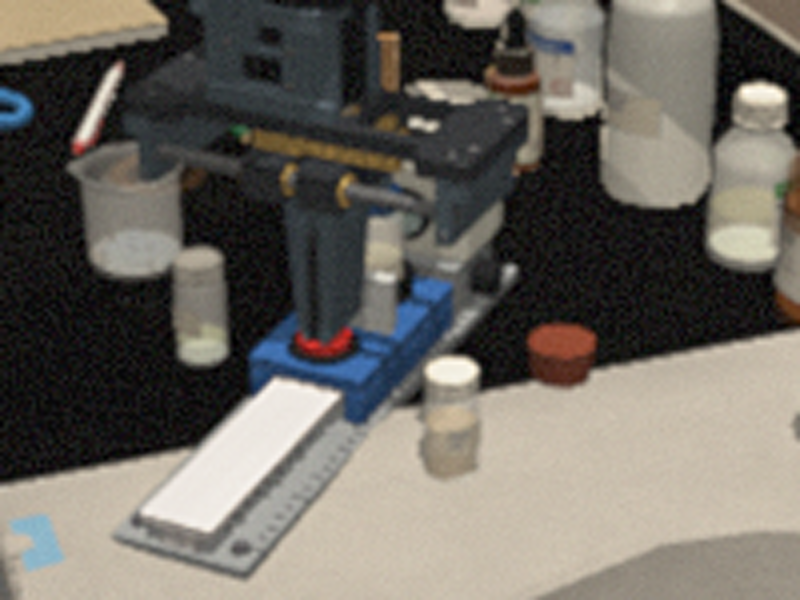

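The carriage is near the head, nose to bumper, with the fingers still on the button at (325,340). To be sure it is home, I push on slowly until the force clearly rises.

```bash
python3 - <<'E'
from h import *
u=np.array([.717,.697]); u/=np.linalg.norm(u); p=np.array(ctrl.get_position())
ctrl.wait(.2); f0=np.array(ctrl.get_wrist_force()); print("before",f0,f0[:2]@u)
hit=ctrl.servo_line(p+np.r_[.012*u,0],.008,max_force=14)
ctrl.wait(.2); q=np.array(ctrl.get_position()); f=np.array(ctrl.get_wrist_force()); print("push",hit,(q-p)[:2]@u,q,f,f[:2]@u,ctrl.get_t())
optics.camera("side"); look(["nose","push_face","sample_vial"],["side"])
E
```

```text
before [-1.94265534 -1.18884181  7.78383111] -2.2216199280666444
push True 2.9343910644033007e-05 [0.55430832 0.37673793 0.06917304] [-1.15492163 -0.4270366   8.47313138] -1.1257807349027584 11.8
side nose [([0.615, 0.4354, 0.0264], 0.72), ([0.6132, 0.4363, 0.0343], 0.55)]
side push_face [([0.5653, 0.3905, 0.0599], 0.62)]
side sample_vial [([0.5932, 0.4155, 0.0408], 0.47)]
```

It stops dead at 14 N after about 125 mm of travel, past the last lock bar and matching the 126 mm gap I measured. The carriage is home, so I let the button up with a straight lift.

```bash
python3 - <<'E'
from h import *
p=np.array(ctrl.get_position())
ctrl.servo_line(p+[0,0,.015],.02); ctrl.servo_line(p+[0,0,.13],.08)
u=np.array([.717,.697]); u/=np.linalg.norm(u); q=np.array(ctrl.get_position())
ctrl.servo_line(q+np.r_[-.13*u,.04],.12); print(ctrl.get_t(),ctrl.get_position())
p,d=optics.camera("side"); cv2.imwrite("pics/s4.png",cv2.resize(p[150:300,200:400,::-1],None,fx=4,fy=4,interpolation=cv2.INTER_CUBIC))
optics.camera("scene"); optics.camera("wrist")
look(["button_top","nose","stop_face","sample_vial","white_vial_a"],["side","scene","wrist"])
E
```

```text
15.7833 [0.46125682 0.28630133 0.23839976]
side button_top [([0.5537, 0.3716, 0.0508], 0.64)]
side nose [([0.6119, 0.4329, 0.0276], 0.97)]
side stop_face [([0.6154, 0.4356, 0.0315], 0.59)]
side sample_vial [([0.5905, 0.4157, 0.0379], 0.65)]
side white_vial_a [([0.587, 0.2906, 0.0043], 0.72), ([0.5035, 0.4459, 0.0016], 0.69)]
scene button_top [([0.5448, 0.3723, 0.0497], 0.43)]
scene nose []
scene stop_face [([0.6112, 0.435, 0.0314], 0.8)]
scene sample_vial []
scene white_vial_a [([0.5886, 0.2971, -0.0006], 0.71), ([0.5069, 0.4408, 0.0004], 0.67)]
wrist button_top [([0.5488, 0.3715, 0.0499], 0.67)]
wrist nose []
wrist stop_face []
wrist sample_vial [([0.5953, 0.4191, 0.0409], 0.77)]
wrist white_vial_a [([0.5061, 0.4453, -0.0025], 0.65), ([0.5881, 0.2939, 0.0005], 0.63)]
```

View pics/s4.png

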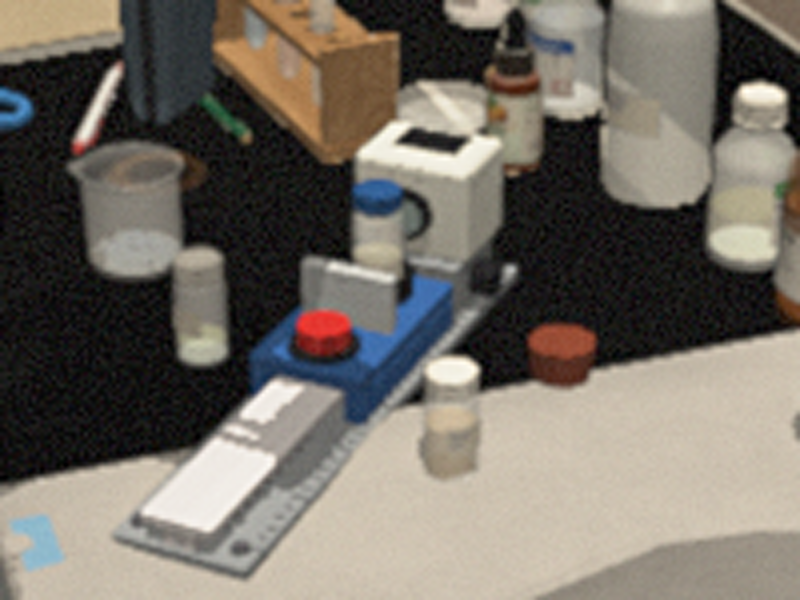

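The button is up at 50 mm (325,333), the vial is standing (380,230), and the bystanders have not moved. One wrist view will show the gap at the bumper.

```bash
python3 - <<'E'
from h import *
p,d=optics.camera("wrist"); cv2.imwrite("pics/w5.png",cv2.resize(p[0:200,200:450,::-1],None,fx=3,fy=3,interpolation=cv2.INTER_CUBIC))
E
```

```text
(no output)
```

View pics/w5.png

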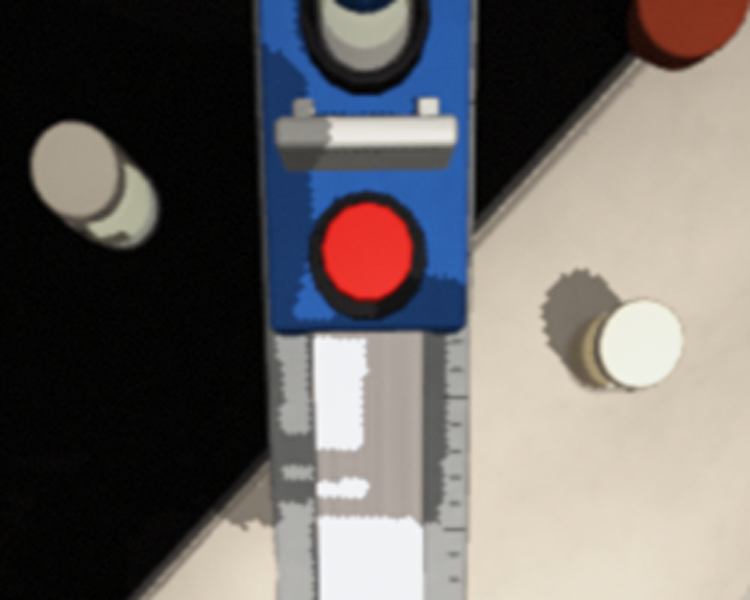

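```bash
python3 - <<'E'
from h import *
u=np.array([.717,.697]); u/=np.linalg.norm(u); q=np.array(ctrl.get_position())
ctrl.servo_line(q+np.r_[.07*u,.03],.08)
p,d=optics.camera("wrist"); cv2.imwrite("pics/w6.png",cv2.resize(p[0:200,200:450,::-1],None,fx=3,fy=3,interpolation=cv2.INTER_CUBIC)); print(ctrl.get_t())
look(["nose","stop_face"],["wrist"])
E
```

```text
17.8833
wrist nose []
wrist stop_face [([0.6115, 0.4353, 0.0279], 0.86)]
```

View pics/w6.png

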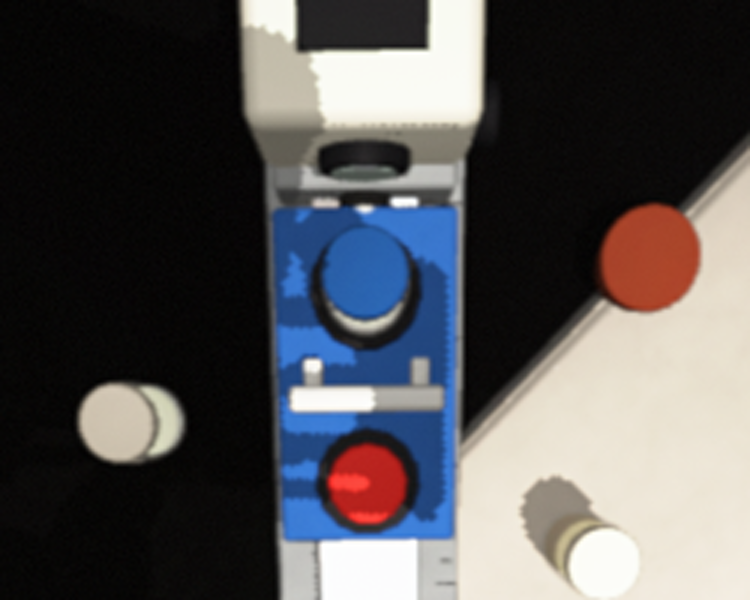

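The nose is in contact with the black bumper at (365,203), with no visible gap, and the button is up. I hand the job in.

```bash
python3 -c "
from bench import ctrl
print(ctrl.job_done())"
```

```text
the job is handed in; nothing more can be done
None
```

The carriage was pushed about 125 mm to the end stop with the button held down, the button is back up with no gap visible at the bumper, the vial is standing and the bystanders I re-checked have not moved, and the job was handed in with the arm clear at about 18 s.

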